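# Set out a keypad lock kit on the assembly stand

### The arm

A 7-joint arm with a two-finger parallel gripper is mounted at the origin on the work surface. World frame = base frame: x ahead of the robot, y to its left, z up, the work surface at z = 0. Lengths are in m, angles in rad, forces in N, time in s.
With the tool pointing down it reaches from about 0.425 to 0.95 m from the base axis. Payload 4.7 kg.
Tool frame: the origin (TCP) lies at the very end of the fingers, on their centre line; the grasp point (between the pads) lies 19 mm behind it (hold_point_z is the distance from the TCP to the grasp point, in m); z points along the fingers, y is the line along which they close (so a half turn about z gives the same grasp; the last joint's range is limited). The gripper opens to 87 mm and grips with 3 to 60 N. Pads are 19 mm wide; open, the fingers measure 117 mm over their backs; the gripper's body (75 mm by 190 mm) begins 51 mm behind the grasp point.
Start: joints at [1.098, 0.469, -0.049, 1.532, 0.024, 1.141, -0.082], TCP at [0.29, -0.61, 0.196] pointing down, gripper open.
Joint ranges: [-2.59, 2.59], [-0.33, 1.99], [-1.39, 1.29], [0.1, 2.45], [-1.04, 4.18], [0.21, 1.99], [-2.66, 2.66]. Speed limits (rad/s): [2.57, 2.57, 3.14, 3.14, 3.14, 3.14, 3.14].

### API

Orientations are given as a 3x3 rotation matrix whose columns are the frame's x, y, z axes.
In Python, from cell import get_obs, camera, camera_info, job_done, hold_point_z gives the robot as it stands. The module is installed in compiled form; this text tells all that it offers.
- The arm moves only by the shell command python3 -m handwheel 'ROWS'. ROWS is JSON, one flat list of numbers, 7 for each row, row after row: the shift along the world's x, y, z in units of 25 mm (1.0 is 25 mm), then the turn, a rotation vector about the world's x, y, z in units of 8 degrees (1.0 is 8 degrees), then the opening, from 0 (shut) to 1 (fully open). A call has 1 to 10 rows; each row shifts and turns the commanded pose from where the row before left it; what a row does not reach is not made up. A row lasts 1/10 s, in which the tool goes at most 50 mm and 8.59 degrees, less where a joint would pass 70% of its speed; a pose out of reach is approached as far as the arm can. A call is refused whole if a number of a shift passes 1 or a number of a turn 1, either way. A call with a gripper value outside its range is refused whole. The fingers move at their own pace and stop on an object; the grip force is fixed at half the most. Time passes only in rows, so rows that do not move let the fingers close. It gives the time, the measured TCP pose, the force, the opening and the grip force at its end, in the units of the state.
- get_obs(): the state, without advancing time (a new reading comes with each control period).
- camera(name): name is "scene" or "top" or "wrist"; returns the picture (480x640x3 uint8, red, green, blue); there is no depth.
- camera_info(name): a dict with "fx", "fy", "cx", "cy" (pixels), "k1" (the pictures are not rectified: a ray, as slopes to the right and down, at radius r is drawn at 1 + k1 r^2 times it, then the intrinsics apply), "position" and "rotation" of the camera in the world. Camera axes: x right, y up, looking along -z (the intrinsics and any distortion apply to the point x, -y, -z); pixel columns grow to the right and rows downward; lengths in m; the calibration is good to about 2 mm. A picture is of the moment at which its call begins: read the wrist's pose just before it. camera_info takes no time and is no camera call; for the wrist camera it gives the pose at the moment of the call.
- job_done(): hands the job in; it is judged then, once.
The state is a dict: "clock": time; "qpos": joint angles; "qd": joint speeds; "joint_efforts": joint torques, N m; "position": TCP position; "orientation": TCP orientation; "wrist_force": force on the tool from outside, world axes, zero at the start; "wrist_torque": the same for the moment, N m; "width": finger opening in m; "grip_force": force on a finger pad.
Only numpy, scipy, OpenCV 4.12 (cv2) and the standard library are available. Lean on these libraries where they do the work, as an engineer would, in place of code of your own. Each camera call takes 0.05 s, during which the arm holds its last target. There are 200 camera calls.

### The job

Set out the lock kit on the plywood stand: take the black keypad panel from the rack and lean it on the stand, keys facing away from the backrest, squarely in the middle, with its foot in the trough right up against the low front lip and its back resting on the backrest. Drop the two round brass cylinders upright into the stand's two pockets, one in each. Set the panel down gently without ever letting it drop or fall over, and leave the other plate, the pear-shaped lock and the padlock where they are.

Things in the scene. Friction and masses are not known exactly. Their poses are not given: they have to be found in the camera images.
- panel: loose black keypad panel of a door lock, flat slab 14 thick (x) x 76 wide (y) x 165 tall (z), about 0.35 kg; 12 grey keys on its +x face (1 mm proud, in the lower 95 mm). Origin: centre of its bottom end; z points to its top end. Starts upright in one of the rack's two slots, keys towards the rack's +x, bottom 8 mm above the table
- panel_top (a point): centre of the panel's top end, 165 mm above its origin along its z
- plate: loose plain steel blank plate without keys, 14 thick (x) x 56 wide (y) x 135 tall (z), in the other slot of the rack; origin at the centre of its bottom end; leave it
- rack: fixed grey metal rack, base 150 (x) x 100 (y) x 8, with two upright slots centred at x = -42.5 and +42.5 mm, each between two walls 6 thick, 90 wide (y), whose tops are 48 above the table; slot gap 18. Origin: centre of its underside
- stand: fixed plywood stand, base 160 (x) x 150 (y) x 12; origin: centre of its underside. Upright backrest 120 wide (y), 12 thick, front face at x = -60, top 97 above the table. Front lip 120 wide, 8 thick, inner face at x = -18, top 22 above the table; trough floor between 12 above the table. In front (x 5 to 75) a block, top 30 above the table, with two round pockets. Left or right of the robot
- backrest_top (a point): middle of the top front edge of the backrest: stand x = -60, y = 0, 97 above the table
- lip (a point): middle of the foot of the lip's inner face, on the trough floor: stand x = -18, y = 0, 12 above the table; axes as the stand
- pocket_a (a point): centre of the floor of the first pocket: stand x = 40, y = +40, 12 above the table; pocket 38 in diameter, 18 deep (mouth 30 above the table)
- pocket_b (a point): centre of the floor of the second pocket: stand x = 40, y = -40; same size
- cylinder_1: loose round brass lock cylinder, diameter 28, 50 tall, about 0.16 kg, upright on the table; origin at the centre of its underside, z up its axis
- cylinder_2: the second, identical round brass lock cylinder
- profile_lock: loose brass pear-shaped profile lock, 60 tall, standing among the cylinders: a round column of diameter 17 about its origin with a 10 wide web reaching 25 mm along its +x; origin under the round column; leave it
- padlock: loose brass padlock lying flat, 77 long (x from 0 to 77) x 50 wide x 22 high; origin under the middle of its bottom edge; leave it
Mind the look-alikes: they are no part of the job. What is shaped like the cylinder_2 but white is not meant. Of the things that look like the panel, the smaller one is meant.

How it is judged:
At the end, for the whole second after the job is handed in: Panel at rest against the backrest, keys away from it, 12 to 24 degrees from upright (19 at the lip), foot on the trough floor within about 11 mm of the lip, 20 mm of the middle, square within 8 degrees; one cylinder upright (11 degrees) on each pocket floor, within 9 mm of its centre (angle between panel's own z axis and vertical between 0.21 and 0.42 rad and x of panel in the frame of lip between -0.019 and -0.001 m and z of panel in the frame of lip between -0.004 and 0.008 m and y of panel in the frame of lip between -0.02 and 0.02 m and angle between the y axis of panel and the y axis of stand, either way round below 0.14 rad and x of panel_top in the frame of lip below -0.04 m and x of backrest_top in the frame of panel below -0.003 m and ((horizontal distance between cylinder_1 and pocket_a below 0.009 m and z of cylinder_1 in the frame of pocket_a below 0.006 m and angle between each of cylinder_1, cylinder_2's own z axis and vertical below 0.2 rad and horizontal distance between cylinder_2 and pocket_b below 0.009 m and z of cylinder_2 in the frame of pocket_b below 0.006 m) or (horizontal distance between cylinder_1 and pocket_b below 0.009 m and z of cylinder_1 in the frame of pocket_b below 0.006 m and angle between each of cylinder_1, cylinder_2's own z axis and vertical below 0.2 rad and horizontal distance between cylinder_2 and pocket_a below 0.009 m and z of cylinder_2 in the frame of pocket_a below 0.006 m)) and linear speed of each of panel, cylinder_1, cylinder_2 below 0.02 m/s); the robot touches nothing.
It fails at once if the panel is dropped: it moves faster than 0.5 m/s while the fingers do not hold it (contact force between the fingers and panel below 0.05 N and linear speed of panel above 0.5 m/s).
It fails at once if the panel falls over (tilted more than 57 degrees) (angle between panel's own z axis and vertical above 1 rad).
It fails at once if the other plate is moved more than 30 mm (distance of plate from where it was at the start of the episode above 0.03 m).
It fails at once if the pear-shaped lock is moved more than 30 mm (distance of profile_lock from where it was at the start of the episode above 0.03 m).
It fails at once if the padlock is moved more than 30 mm (distance of padlock from where it was at the start of the episode above 0.03 m).
It also fails if it takes over 72 s, if anything falls off the work surface, if the arm or the gripper's body presses on something with over 40 N, if the wrist force passes 120 N, or if a joint passes its speed limit or range.

## Working session

There is one attempt and no reset: what is moved stays moved. The work goes in short steps, Python scripts to look and compute and a shell command to move; the robot and the scene stay as the last step left them, time stands still between calls to the robot, and variables do not carry over. Pictures are saved under pics/ and viewed, at most 10 in all, crops included, and the job is handed in when it is done.

```bash
mkdir -p pics; cat > h.py <<'E'
import numpy as np, cv2
from cell import *
def save(name,fn,crop=None,scale=1):
    im=camera(name)
    if crop: x0,y0,x1,y1=crop; im=im[y0:y1,x0:x1]
    if scale!=1: im=cv2.resize(im,None,fx=scale,fy=scale,interpolation=cv2.INTER_CUBIC)
    cv2.imwrite('pics/'+fn,im[...,::-1])
def ray(info,u,v):
    d=np.array([(u-info['cx'])/info['fx'],(v-info['cy'])/info['fy']]);s=d.copy()
    for _ in range(20): s=d/(1+info['k1']*(s@s))
    R=np.array(info['rotation']);return np.array(info['position']),R@np.array([s[0],-s[1],-1.])
def onz(info,u,v,z):
    p,d=ray(info,u,v);return p+d*(z-p[2])/d[2]
def proj(info,P):
    c=np.array(info['rotation']).T@(np.array(P)-np.array(info['position']))
    s=np.array([c[0],-c[1]])/-c[2];s=s*(1+info['k1']*(s@s))
    return s*[info['fx'],info['fy']]+[info['cx'],info['cy']]
E
python3 - <<'E'
from h import *
for n in('scene','top','wrist'):
    save(n,n+'0.png');i=camera_info(n);print(n,{k:np.round(v,3).tolist() for k,v in i.items()})
o=get_obs();print(o)
E
```

```text
scene {'fx': 596.837, 'fy': 596.837, 'cx': 320.807, 'cy': 243.466, 'k1': -0.139, 'position': [1.1, 0.57, 0.745], 'rotation': [[-0.722, -0.447, 0.528], [0.691, -0.46, 0.558], [-0.007, 0.768, 0.641]]}
top {'fx': 450.109, 'fy': 450.109, 'cx': 315.526, 'cy': 241.553, 'k1': -0.112, 'position': [0.466, 0.026, 0.872], 'rotation': [[-0.004, 0.988, -0.153], [-0.999, 0.001, 0.034], [0.033, 0.153, 0.988]]}
wrist {'fx': 367.413, 'fy': 367.413, 'cx': 319.291, 'cy': 242.604, 'k1': -0.037, 'position': [0.353, -0.579, 0.383], 'rotation': [[0.431, 0.871, 0.235], [-0.903, 0.417, 0.109], [-0.003, -0.259, 0.966]]}
{'clock': 0.15, 'qpos': array([ 1.09808675,  0.46924651, -0.04858991,  1.53337836,  0.02413131,
        1.14099106, -0.08227475]), 'qd': array([-0.00041176, -0.00281437, -0.0002043 , -0.00533199, -0.00121727,
        0.00208464,  0.00126282]), 'joint_efforts': array([ 5.08966677e-04, -5.08426237e+01, -8.09695479e-02, -2.36418611e+01,
       -6.13331166e-02,  3.56325321e-02,  1.16511892e-04]), 'position': array([ 0.28963475, -0.60917786,  0.19506447]), 'orientation': array([[ 9.03097295e-01,  4.29435454e-01, -6.82704446e-04],
       [ 4.29435990e-01, -9.03096413e-01,  1.26421716e-03],
       [-7.36482681e-05, -1.43488895e-03, -9.99998968e-01]]), 'wrist_force': array([ 0.31702775, -0.1507647 ,  0.06357232]), 'wrist_torque': array([0.04073504, 0.02726747, 0.01535059]), 'grip_force': 0.0, 'width': 0.08691927326853167}
```

View pics/scene0.png

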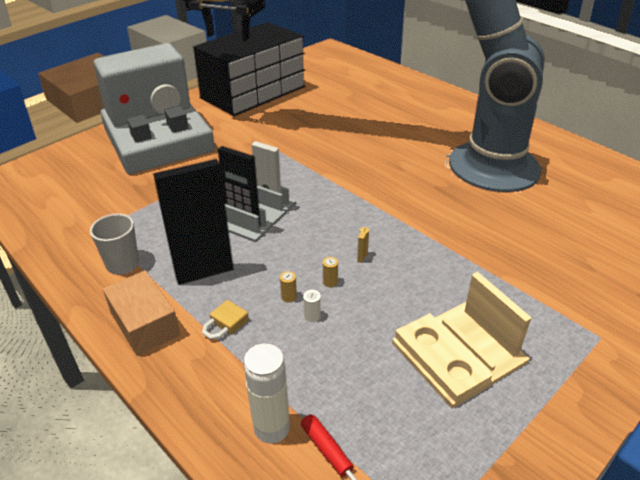

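View pics/top0.png

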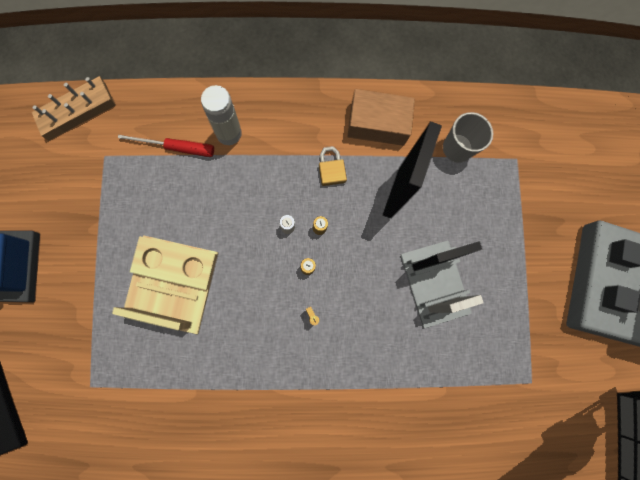

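Scene shows the keypad panel at scene (238,180) / top (447,257). It could be confused with the large black slab (195,225)/(412,170) or the plain steel plate (267,165)/(467,303). Brass round cylinders are at (288,287)/(320,224) and (330,272)/(308,266); their look-alikes are the white one (312,306)/(287,223) and the pear lock (363,245)/(312,317). The description gives the smaller keyed panel in the rack and the two brass rounds. I'll check that in one close composite.

```bash
python3 - <<'E'
from h import *
s=cv2.imread('pics/scene0.png');t=cv2.imread('pics/top0.png')
def c(im,x,y): # 100x75 -> 400x300
    return cv2.resize(im[y:y+99,x:x+132],(400,300),interpolation=cv2.INTER_CUBIC)
cv2.imwrite('pics/c1.png',np.vstack([np.hstack([c(s,200,130),c(t,385,235)]),np.hstack([c(s,390,290),c(t,105,236)])]))
top=camera_info('top')
hsv=cv2.cvtColor(t,cv2.COLOR_BGR2HSV)
# brass blobs on mat
m=cv2.inRange(hsv,(12,130,90),(30,255,255));m[:,:270]=0;m[:,360:]=0;m[:155]=0;m[385:]=0
n,l,st,ce=cv2.connectedComponentsWithStats(m)
for k in range(1,n):
    if st[k][4]>15: print(st[k],ce[k].round(1))
# stand outline
m=cv2.inRange(hsv,(12,60,100),(30,190,255));m[:,:100]=0;m[:,230:]=0;m[:225]=0;m[345:]=0
cs,_=cv2.findContours(m,0,2);b=max(cs,key=cv2.contourArea);h=cv2.convexHull(b)
print(cv2.approxPolyDP(h,3,True)[:,0].tolist())
E
```

```text
[320 160  26  24 519] [332.3 171.6]
[314 217  14  14  63] [319.8 224.7]
[301 259  14  15  73] [307.  266.8]
[306 307  13  18 104] [312.  316.3]
[[140, 236], [217, 252], [197, 333], [112, 312]]
```

View pics/c1.png

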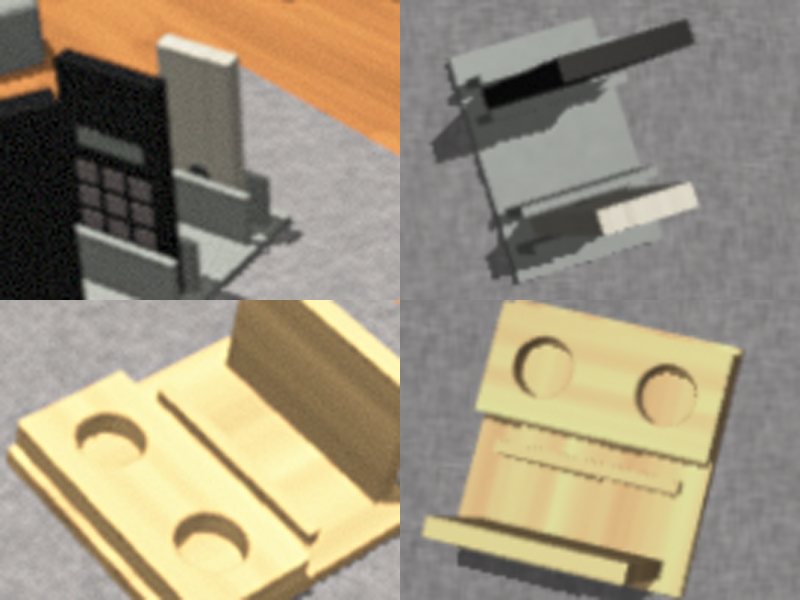

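The crop confirms a keyed panel in the rack's +x slot (top face about (460,252) in the top view) and a plain plate in the other slot. The stand's backrest is on the robot side, with pockets at top (152,258) and (193,267).

```bash
python3 - <<'E'
from h import *
T=camera_info('top');S=camera_info('scene')
f=lambda n,u,v,z:print(n,onz(T,u,v,z)[:2].round(4))
k=400/132
t=lambda n,u,v,z:f(n,(u-400)/k+385,v/k+235,z)
b=lambda n,u,v,z:f(n,(u-400)/k+105,(v-300)/k+236,z)
print('stand')
b('pL',543,367,.03);b('pR',667,394,.03)
for p in((503,303),(740,350),(712,463),(477,410)): b('blk',*p,.03)
for p in((427,517),(633,562)): b('back',*p,.097)
print('panel')
for p in((560,62),(690,19),(694,42),(566,82)): t('ptop',*p,.173)
for p in((448,62),(592,18),(516,283)): t('rackbase',*p,.008)
for p in((598,210),(693,183),(699,206),(605,236)): t('plate',*p,.143)
f('cyl1',319.8,224.2,.05);f('cyl2',307.5,266.3,.05);f('pear',312.5,320,.06);f('white',287,222,.05)
f('pearlow',309,311,.06)
for n,p in(('big',(434,124)),('big',(441,128)),('big',(384,214)),('big',(390,217))): f(n,*p,.27)
# scene rays: panel top corners from crop
c=lambda u,v:(u*132/400+200,v*99/300+130)
for p in((60,55),(75,50),(168,75)): 
    print(onz(S,*c(*p),.173).round(4))
# cylinders from scene top centers
for p in((288,277),(330,262)): print(onz(S,*p,.05).round(4))
# big: base in scene
for p in((176,283),(232,270)): print('bigbase',onz(S,*p,0).round(4))
for p in((157,172),(217,162)): 
  print('bigtop',[onz(S,*p,z)[:2].round(3) for z in(.2,.23,.26)])
E
```

```text
stand
pL [0.5647 0.3068]
pR [0.5481 0.2279]
blk [0.6051 0.3345]
blk [0.5757 0.1832]
blk [0.5056 0.1987]
blk [0.5376 0.3475]
back [0.4707 0.3483]
back [0.4467 0.2283]
panel
ptop [ 0.5525 -0.1923]
ptop [ 0.5755 -0.2649]
ptop [ 0.5631 -0.2664]
ptop [ 0.5419 -0.1951]
rackbase [ 0.5729 -0.1698]
rackbase [ 0.6018 -0.2667]
rackbase [ 0.4315 -0.2097]
plate [ 0.4753 -0.2196]
plate [ 0.4893 -0.274 ]
plate [ 0.4767 -0.2768]
plate [ 0.4613 -0.2229]
cyl1 [ 0.6264 -0.0096]
cyl2 [0.5478 0.0133]
pear [0.4505 0.0047]
white [0.6304 0.0514]
pearlow [0.4664 0.0109]
big [ 0.7323 -0.1666]
big [ 0.7264 -0.1766]
big [ 0.5982 -0.0887]
big [ 0.594 -0.097]
[ 0.5728 -0.2604  0.173 ]
[ 0.5626 -0.2587  0.173 ]
[ 0.5402 -0.1945  0.173 ]
[ 0.6301 -0.0094  0.05  ]
[0.5518 0.013  0.05  ]
bigbase [ 0.7543 -0.1811 -0.    ]
bigbase [ 0.6586 -0.1378  0.    ]
bigtop [array([ 0.72 , -0.234]), array([ 0.741, -0.19 ]), array([ 0.762, -0.146])]
bigtop [array([ 0.629, -0.187]), array([ 0.655, -0.145]), array([ 0.681, -0.104])]
```

Stand origin is about (0.517,0.276) with yaw −11.9°; the panel slot is about (0.557,−0.228) with yaw 16.7°. Cylinders are at about (0.628,−0.0095) and (0.550,0.013). I'll do the cylinders first and raise before the traverse.

```bash
python3 -m handwheel '[0.2,0.8,1,0,0,0.5,0.6, 0.5,1,1,0,0,0.6,0.6, 0.6,1,1,0,0,0.6,0.6, 0.6,1,1,0,0,0.6,0.6, 0.6,1,0.2,0,0,0.6,0.6, 0.6,1,0,0,0,0.6,0.6, 0.6,1,0,0,0,0.6,0.6, 0.6,1,0,0,0,0.6,0.6, 0.6,1,0,0,0,0.6,0.6, 0.6,1,0,0,0,0.6,0.6]'; python3 -m handwheel '[0.6,1,0,0,0,0.6,0.6, 0.6,1,0,0,0,0.6,0.6, 0.6,1,0,0,0,0.6,0.6, 0.6,1,0,0,0,0.6,0.6, 0.6,1,0,0,0,0.6,0.6, 0.6,1,0,0,0,0.6,0.6, 0.6,1,0,0,0,0.6,0.6, 0.6,1,0,0,0,0.6,0.6, 0.6,1,0,0,0,0.6,0.6, 0.6,1,0,0,0,0.6,0.6]'
```

```text
clock: 1.15
position: [0.428, -0.3631, 0.3007]
orientation: [[0.294, 0.956, -0.0], [0.956, -0.294, 0.0], [0.0, -0.0, -1.0]]
wrist_force: [0.6, 0.6, -0.6]
width: 0.0525
grip_force: 0.0
clock: 2.15
position: [0.5783, -0.1123, 0.3009]
orientation: [[-0.515, 0.857, 0.0], [0.857, 0.515, 0.0], [0.0, 0.0, -1.0]]
wrist_force: [0.3, -0.3, -0.4]
width: 0.0524
grip_force: 0.0
```

```bash
python3 -m handwheel '[0.5,1,-1,0,0,0.6,0.6, 0.5,1,-1,0,0,0.6,0.6, 0.5,1,-1,0,0,0.6,0.6, 0.5,1,-1,0,0,0,0.6, 0,0.1,0,0,0,0,0.6, 0,0,0,0,0,0,0.6]'
python3 - <<'E'
from h import *
W=camera_info('wrist');im=camera('wrist');cv2.imwrite('pics/w1.png',im[...,::-1])
np.set_printoptions(suppress=True)
for n,p in(('c1',(.628,-.0095,.05)),('c2',(.55,.013,.05))): print(n,proj(W,p).round(0))
hsv=cv2.cvtColor(im,cv2.COLOR_RGB2HSV);m=cv2.inRange(hsv,(10,110,60),(32,255,255))
n,l,st,ce=cv2.connectedComponentsWithStats(m)
for k in range(1,n):
    if st[k][4]>60: print(st[k],ce[k].round(0),onz(W,*ce[k],.05).round(4))
E
```

```text
clock: 2.75
position: [0.6273, -0.0103, 0.2004]
orientation: [[-0.71, 0.704, -0.001], [0.704, 0.71, 0.001], [0.001, -0.0, -1.0]]
wrist_force: [-0.5, 0.0, 0.2]
width: 0.0526
grip_force: 0.0
c1 [320. 223.]
c2 [277. 145.]
[   0    0   83  114 4732] [27. 37.] [ 0.3347 -0.0738  0.05  ]
[171  58  56  36 942] [196.  76.] [0.4611 0.0056 0.05  ]
[590 108  50  45 345] [623. 127.] [0.757  0.2482 0.05  ]
[262 130  34  31 463] [279. 145.] [0.5518 0.0145 0.05  ]
[ 446  151  194  158 9885] [557. 237.] [0.7979 0.1434 0.05  ]
[306 203  29  36 510] [320. 219.] [ 0.6251 -0.0068  0.05  ]
[345 274  34  36 712] [363. 295.] [ 0.7102 -0.0304  0.05  ]
[416 285  24  25 341] [430. 300.] [0.7607 0.0133 0.05  ]
[177 295  24  64 829] [186. 327.] [ 0.6087 -0.1829  0.05  ]
[439 295  24  64 827] [453. 327.] [0.8003 0.0107 0.05  ]
[ 200  344  410   47 7709] [408. 379.] [ 0.814  -0.0613  0.05  ]
```

View pics/w1.png

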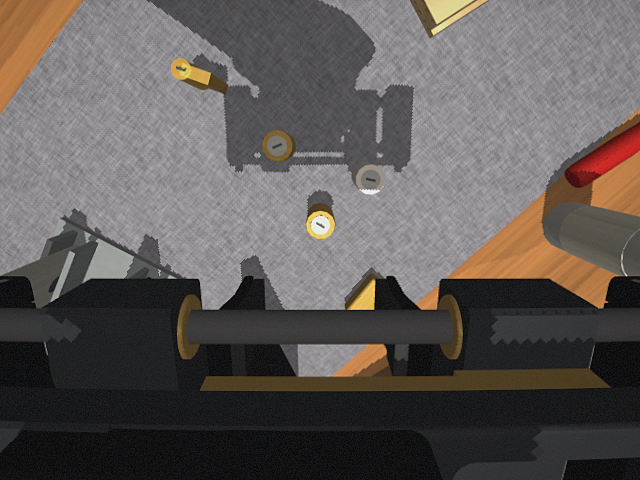

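Wrist view: brass cylinder_1 top is at (320,225), within 2 px of the prediction. Cylinder_2 is at (278,146) and the white look-alike at (369,179). Descending to grasp.

```bash
python3 -m handwheel '[0.05,0,-1,0,0,0,0.6, 0,0,-1,0,0,0,0.6, 0,0,-1,0,0,0,0.6, 0,0,-1,0,0,0,0.6, 0,0,-1,0,0,0,0.6, 0,0,-1,0,0,0,0.6, 0,0,-0.7,0,0,0,0.6, 0,0,-0.4,0,0,0,0.6, 0,0,0,0,0,0,0.6]'; python3 -m handwheel '[0,0,0,0,0,0,0, 0,0,0,0,0,0,0, 0,0,0,0,0,0,0, 0,0,0,0,0,0,0, 0,0,0,0,0,0,0]'
```

```text
clock: 3.7
position: [0.6283, -0.0129, 0.0228]
orientation: [[-0.707, 0.707, -0.001], [0.707, 0.707, -0.0], [0.001, -0.001, -1.0]]
wrist_force: [-0.7, 0.6, -0.5]
width: 0.0525
grip_force: 0.0
clock: 4.2
position: [0.629, -0.012, 0.0238]
orientation: [[-0.707, 0.707, 0.001], [0.707, 0.707, 0.0], [-0.001, 0.001, -1.0]]
wrist_force: [1.3, 0.4, 5.2]
width: 0.02
grip_force: 3.1
```

```bash
python3 -m handwheel '[0,0,0,0,0,0,0]'; python3 - <<'E'
from h import *
save('wrist','w2.png'); im=camera('scene')[220:330,240:400]
a=cv2.imread('pics/w2.png')[100:400,150:490];b=cv2.resize(im[...,::-1],(450,309))
cv2.imwrite('pics/c2.png',np.hstack([a,b[:300]]))
E
```

```text
clock: 4.3
position: [0.6305, -0.0108, 0.0247]
orientation: [[-0.708, 0.706, 0.004], [0.706, 0.708, 0.002], [-0.002, 0.004, -1.0]]
wrist_force: [2.6, 2.3, 5.3]
width: 0.0118
grip_force: 3.2
```

View pics/c2.png

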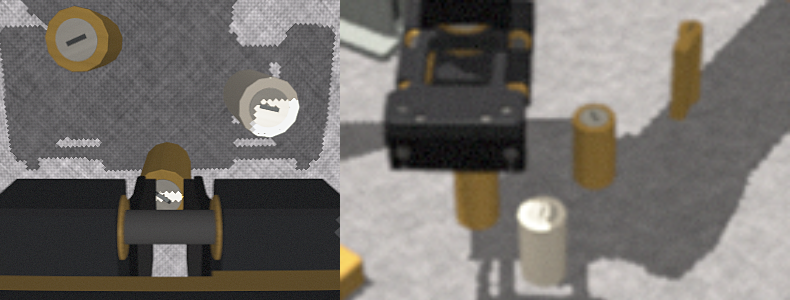

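The fingers are slipping past the cylinder's near edge, and it lies further along tool +x. I'll open, lift and re-measure.

```bash
python3 -m handwheel '[0,0,0,0,0,0,0.6, 0,0,0,0,0,0,0.6, 0,0,0,0,0,0,0.6, 0,0,1,0,0,0,0.6, 0,0,1,0,0,0,0.6, 0,0,1,0,0,0,0.6, 0,0,1,0,0,0,0.6, 0,0,0,0,0,0,0.6]'
python3 - <<'E'
from h import *
W=camera_info('wrist');save('wrist','w3.png',(200,100,440,340),2.5);o=get_obs();print(o['position'])
im=cv2.imread('pics/w3.png')
S=camera_info('scene');T=camera_info('top')
s=camera('scene');t=camera('top')
np.set_printoptions(suppress=True)
for nm,I,im in(('s',S,s),('t',T,t)):
    m=cv2.inRange(cv2.cvtColor(im,cv2.COLOR_RGB2HSV),(10,110,50),(32,255,255))
    n,l,st,ce=cv2.connectedComponentsWithStats(m)
    for k in range(1,n):
        P=onz(I,*ce[k],.025)
        if 30<st[k][4]<900 and .4<P[0]<.8 and -.1<P[1]<.1: print(nm,st[k],P.round(4),(st[k][0]+st[k][2]/2))
R=W['rotation'];print(proj(W,o['position']),proj(W,o['position']+np.array([0,0,0.031-o['position'][2]+.0])))
for p in((.63,-.01,.05),(.62,0,.05)): print(proj(W,p))
E
```

```text
clock: 5.2
position: [0.6299, -0.0126, 0.1261]
orientation: [[-0.707, 0.707, 0.004], [0.707, 0.707, -0.001], [-0.003, 0.002, -1.0]]
wrist_force: [0.3, 0.3, 0.2]
width: 0.0512
grip_force: 0.0
[ 0.62868886 -0.01279701  0.12408158]
s [358 228  10  34 273] [ 0.4523 -0.0011  0.025 ] 363.0
s [323 258  15  29 331] [0.5543 0.0159 0.025 ] 330.5
s [280 272  16  30 326] [ 0.6326 -0.0082  0.025 ] 288.0
s [210 300  38  34 755] [ 0.7456 -0.0267  0.025 ] 229.0
t [313 219  13  16  84] [ 0.6223 -0.0066  0.025 ] 319.5
t [301 258  14  17  98] [0.5491 0.0134 0.025 ] 308.0
t [307 308  12  17 108] [0.4562 0.0043 0.025 ] 313.0
[316.60054853 276.92432707] [317.21289608 235.89264649]
[321.02857545 240.7142488 ]
[321.07352485 222.06479352]
```

View pics/w3.png

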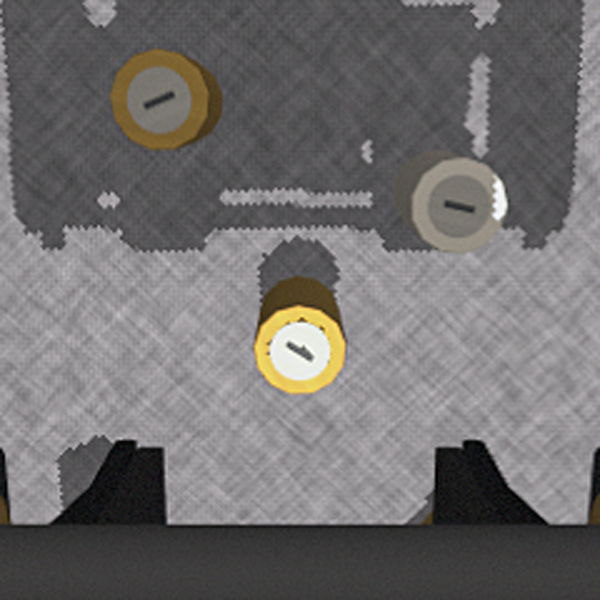

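```bash
python3 -m handwheel '[-0.8,-1,0,0,0,0,0, -0.8,-1,-1,0,0,0,0, 0,0,-1,0,0,0,0, 0,0,-1,0,0,0,0, 0,0,-0.4,0,0,0,0, 0,0,0,0,0,0,0]';  python3 -m handwheel '[0,0,-0.2,0,0,0,0, 0,0,-0.2,0,0,0,0, 0,0,-0.2,0,0,0,0, 0,0,-0.2,0,0,0,0]'; python3 - <<'E'
from h import *
W=camera_info('wrist');o=get_obs()
w=camera('wrist');cv2.imwrite('pics/w4.png',w[...,::-1])
S=camera_info('scene');T=camera_info('top');p=o['position']
out=[]
for n,I in(('scene',S),('top',T)):
    u,v=map(int,proj(I,p).round());im=camera(n)[max(0,v-50):v+50,u-66:u+66,::-1];im=cv2.resize(im,(400,300),interpolation=2)
    cv2.drawMarker(im,(200,150),(0,0,255),0,12,1);out.append(im)
cv2.imwrite('pics/c4.png',np.hstack(out)); print(p,proj(W,p))
E
```

```text
clock: 5.95
position: [0.5865, -0.0621, 0.0359]
orientation: [[-0.708, 0.707, -0.005], [0.707, 0.708, 0.001], [0.004, -0.003, -1.0]]
wrist_force: [-0.3, 1.0, 0.3]
width: 0.0124
grip_force: 0.0
clock: 6.35
position: [0.5889, -0.0621, 0.0185]
orientation: [[-0.707, 0.707, 0.001], [0.707, 0.707, -0.0], [-0.001, 0.0, -1.0]]
wrist_force: [0.4, 0.2, 0.7]
width: 0.0003
grip_force: 0.0
[ 0.58894787 -0.06212064  0.01846992] [318.48981102 279.41152654]
```

View pics/c4.png

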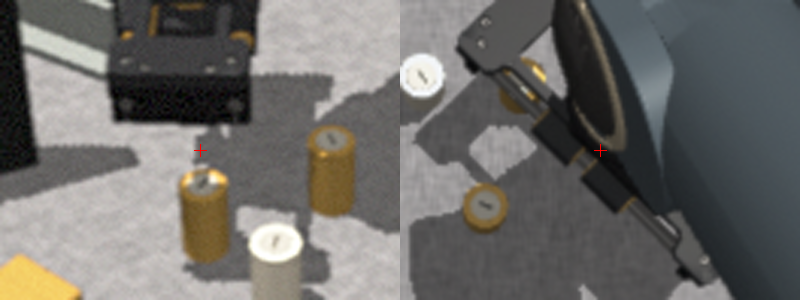

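```bash
python3 - <<'E'
from h import *
S=camera_info('scene');T=camera_info('top');p=np.array([.58895,-.0621,.0185]);np.set_printoptions(suppress=True,precision=4)
x=np.array([-.707,.707,0]);y=np.array([.707,.707,0]);z=np.array([0,0,1])
for n,I in(('s',S),('t',T)):
    c=proj(I,p).round()
    f=lambda P:((proj(I,P)-(c-[66,50]))*400/132).round(0)
    print(n,'tip',f(p),'rod',f(p+.08*z),f(p+.11*z))
    for h in(.07,.1): print(h,'body front corners',[f(p+y*.095+x*s*.0375+h*z) for s in(-1,1)])
W=camera_info('wrist');w=cv2.cvtColor(cv2.imread('pics/w4.png'),6)
# fingertip dark blob: columns around tip
for v in range(240,330,6): print(v,w[v,290:350:4].tolist())
E
```

```text
s tip [199. 151.] rod [193.  47.] [190.   5.]
0.07 body front corners [array([112., 171.]), array([251., 172.])]
0.1 body front corners [array([108., 129.]), array([250., 130.])]
t tip [201. 150.] rod [215. 130.] [221. 122.]
0.07 body front corners [array([143., -23.]), array([53., 64.])]
0.1 body front corners [array([146., -37.]), array([53., 54.])]
240 [108, 97, 105, 114, 95, 100, 97, 104, 110, 102, 89, 115, 98, 105, 123]
246 [104, 106, 106, 108, 108, 97, 102, 112, 94, 91, 108, 106, 104, 96, 108]
252 [107, 101, 102, 109, 106, 99, 104, 119, 109, 115, 106, 107, 103, 95, 108]
258 [104, 96, 104, 108, 115, 106, 95, 118, 119, 91, 110, 119, 98, 100, 109]
264 [93, 110, 93, 112, 119, 113, 208, 132, 177, 179, 116, 105, 114, 117, 104]
270 [119, 113, 104, 94, 113, 148, 195, 187, 196, 151, 95, 111, 106, 106, 116]
276 [198, 177, 188, 23, 22, 191, 192, 212, 192, 159, 209, 25, 97, 182, 199]
282 [31, 33, 37, 28, 19, 32, 27, 51, 14, 31, 26, 21, 24, 29, 33]
288 [31, 34, 37, 25, 22, 31, 26, 53, 15, 29, 30, 19, 20, 35, 36]
294 [34, 30, 24, 18, 21, 26, 31, 51, 24, 30, 29, 18, 19, 33, 32]
300 [33, 33, 97, 78, 29, 26, 34, 49, 30, 34, 25, 19, 79, 13, 34]
306 [29, 30, 107, 80, 23, 27, 27, 54, 21, 26, 32, 24, 81, 58, 35]
312 [43, 41, 110, 53, 59, 58, 57, 57, 58, 56, 52, 56, 74, 79, 36]
318 [42, 38, 115, 66, 64, 67, 67, 67, 63, 65, 66, 65, 80, 106, 44]
324 [42, 42, 118, 74, 73, 71, 75, 72, 72, 74, 71, 69, 83, 112, 40]
```

```bash
python3 -m handwheel '[0,0,-0.2,0,0,0,0, 0,0,-0.2,0,0,0,0, 0,0,-0.1,0,0,0,0]'; python3 -m handwheel '[0,0,-0.1,0,0,0,0, 0,0,-0.1,0,0,0,0]'
```

```text
clock: 6.8
position: [0.5883, -0.0622, 0.0053]
orientation: [[-0.707, 0.707, -0.001], [0.707, 0.707, 0.0], [0.001, -0.0, -1.0]]
wrist_force: [-0.2, -0.4, -0.2]
width: 0.0002
grip_force: 0.0
clock: 7.0
position: [0.5886, -0.0621, 0.0006]
orientation: [[-0.707, 0.707, -0.0], [0.707, 0.707, 0.0], [0.0, 0.0, -1.0]]
wrist_force: [0.4, -0.1, -0.7]
width: 0.0005
grip_force: 0.0
```

```bash
python3 -m handwheel '[0,0,-0.2,0,0,0,0, 0,0,-0.2,0,0,0,0]'; python3 -m handwheel '[0,0,-0.2,0,0,0,0, 0,0,-0.15,0,0,0,0]';python3 -m handwheel '[0,0,-0.15,0,0,0,0, 0,0,-0.1,0,0,0,0]'
```

```text
clock: 7.2
position: [0.5887, -0.0621, -0.0094]
orientation: [[-0.707, 0.707, 0.0], [0.707, 0.707, 0.0], [-0.0, 0.0, -1.0]]
wrist_force: [0.1, -0.8, 0.1]
width: 0.0004
grip_force: 0.0
clock: 7.4
position: [0.5883, -0.0621, -0.0185]
orientation: [[-0.707, 0.707, -0.001], [0.707, 0.707, 0.0], [0.001, -0.0, -1.0]]
wrist_force: [-0.6, 0.7, 0.0]
width: 0.0003
grip_force: 0.0
clock: 7.6
position: [0.5885, -0.0621, -0.0246]
orientation: [[-0.707, 0.707, -0.0], [0.707, 0.707, 0.0], [0.0, -0.0, -1.0]]
wrist_force: [-0.4, 1.0, -0.3]
width: 0.0001
grip_force: 0.0
```

The reported TCP goes below z=0 without contact, so the fingertips end higher than reported. I'll feel on carefully.

```bash
python3 -m handwheel '[0,0,-0.1,0,0,0,0, 0,0,-0.1,0,0,0,0]'; python3 -m handwheel '[0,0,-0.1,0,0,0,0]';python3 -m handwheel '[0,0,-0.1,0,0,0,0]'
```

```text
clock: 7.8
position: [0.5887, -0.0621, -0.0264]
orientation: [[-0.707, 0.707, -0.001], [0.707, 0.707, -0.002], [-0.001, -0.002, -1.0]]
wrist_force: [-11.6, -0.8, 37.9]
width: 0.0003
grip_force: 18.9
clock: 7.9
position: [0.5887, -0.0622, -0.0266]
orientation: [[-0.707, 0.707, -0.001], [0.707, 0.707, -0.004], [-0.002, -0.004, -1.0]]
wrist_force: [-16.8, -1.4, 55.5]
width: 0.0002
grip_force: 27.7
clock: 8.0
position: [0.5887, -0.0623, -0.0266]
orientation: [[-0.707, 0.707, -0.002], [0.707, 0.707, -0.005], [-0.003, -0.005, -1.0]]
wrist_force: [-22.6, -1.2, 73.6]
width: 0.0005
grip_force: 36.5
```

Contact at reported z = −0.026, so the true tip is 26 mm behind the reported TCP along tool z. That matches the wrist view, and the earlier grasp was simply too high. Retrying with that correction.

```bash
python3 -c "
from cell import *;print(hold_point_z)"; python3 -m handwheel '[0,0,1,0,0,0,0.6, 0,0,1,0,0,0,0.6, 0,0,1,0,0,0,0.6, 0,0,1,0,0,0,0.6, 0,0,1,0,0,0,0.6, 0.8,1,0,0,0,0,0.6, 0.83,1,0,0,0,0,0.6, 0,0.11,0,0,0,0,0.6, 0,0,0,0,0,0,0.6]'
```

```text
0.0187
clock: 8.9
position: [0.6292, -0.0082, 0.0907]
orientation: [[-0.709, 0.705, -0.0], [0.705, 0.709, 0.0], [0.001, -0.0, -1.0]]
wrist_force: [-0.7, -0.1, 0.3]
width: 0.0511
grip_force: 0.0
```

```bash
python3 -m handwheel '[0,0,-1,0,0,0,0.6, 0,0,-1,0,0,0,0.6, 0,-0.05,-1,0,0,0,0.6, 0,0,-0.8,0,0,0,0.6, 0,0,0,0,0,0,0, 0,0,0,0,0,0,0, 0,0,0,0,0,0,0, 0,0,0,0,0,0,0, 0,0,0,0,0,0,0]'
```

```text
clock: 9.8
position: [0.6302, -0.0109, -0.0028]
orientation: [[-0.707, 0.707, 0.002], [0.707, 0.707, -0.0], [-0.002, 0.001, -1.0]]
wrist_force: [-0.3, -0.1, 4.0]
width: 0.0274
grip_force: 30.0
```

```bash
python3 -m handwheel '[0,0,1,0,0,0,0, 0,0,1,0,0,0,0, 0,0,1,0,0,0,0, -0.2,1,0.4,0,0,0,0, -0.2,1,0,0,0,0,0, -0.2,1,0,0,0,0,0, -0.2,1,0,0,0,0,0, -0.2,1,0,0,0,0,0, -0.2,1,0,0,0,0,0, -0.2,1,0,0,0,0,0]'; python3 -m handwheel '[-0.2,1,0,0,0,0,0, -0.2,1,0,0,0,0,0, -0.2,1,0,0,0,0,0, -0.2,1,0,0,0,0,0, -0.2,1,0,0,0,0,0, -0.2,0.7,0,0,0,0,0, 0,0,0,0,0,0,0, 0,0,0,0,0,0,0]'; python3 - <<'E'
from h import *
import time
p=[]
for _ in range(2): save('wrist','w5.png'); p.append(get_obs()['position'])
W=camera_info('wrist');im=cv2.imread('pics/w5.png');o=get_obs();print(o['position'],o['width'],o['grip_force'])
for q in((.5647,.3068),(.5481,.2279)):
    u=proj(W,(*q,.03));print(u);cv2.drawMarker(im,tuple(int(a) for a in u.round()),(0,0,255),0,10,1)
cv2.imwrite('pics/w5m.png',im)
E
```

```text
clock: 10.8
position: [0.5939, 0.1653, 0.081]
orientation: [[-0.708, 0.707, 0.0], [0.707, 0.708, -0.0], [-0.0, -0.0, -1.0]]
wrist_force: [0.3, 0.2, -1.3]
width: 0.0274
grip_force: 30.0
clock: 11.6
position: [0.5645, 0.306, 0.0807]
orientation: [[-0.708, 0.707, 0.0], [0.707, 0.708, -0.001], [-0.001, -0.001, -1.0]]
wrist_force: [1.0, -0.3, -1.7]
width: 0.0272
grip_force: 30.0
[0.56519882 0.30458786 0.08058047] 0.027357576694784613 29.978331802412868
[320.56125116 250.23562615]
[225.42611712 309.83123549]
```

View pics/w5m.png

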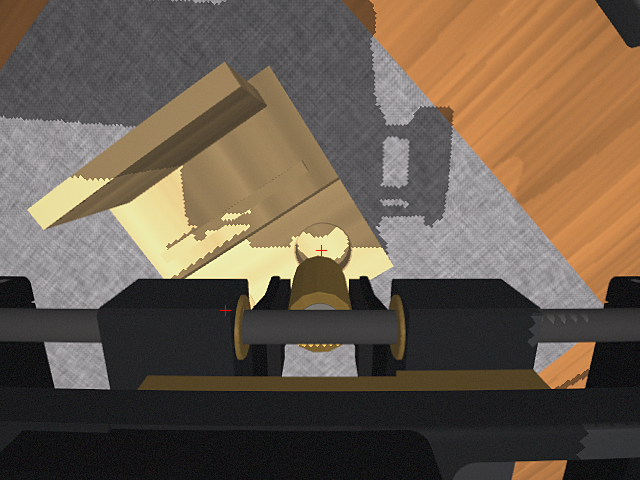

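The pocket's centre is seen at (323,249), about 2 px from my estimate at (320.6,250), with the held cylinder aligned above it. Lowering and releasing.

```bash
python3 -m handwheel '[0.03,0.06,-1,0,0,0,0, 0,0,-1,0,0,0,0, 0,0,-0.5,0,0,0,0, 0,0,-0.35,0,0,0,0, 0,0,0,0,0,0,0, 0,0,0,0,0,0,0]'; python3 -m handwheel '[0,0,0,0,0,0,0.6, 0,0,0,0,0,0,0.6, 0,0,0,0,0,0,0.6, 0,0,0.5,0,0,0,0.6, 0,0,1,0,0,0,0.6, 0,0,1,0,0,0,0.6, 0,0,0.5,0,0,0,0.6]'
```

```text
clock: 12.3
position: [0.5659, 0.3084, 0.0102]
orientation: [[-0.707, 0.707, 0.001], [0.707, 0.707, 0.001], [-0.0, 0.001, -1.0]]
wrist_force: [0.4, -0.6, -2.2]
width: 0.0272
grip_force: 30.0
clock: 13.0
position: [0.5663, 0.3096, 0.0879]
orientation: [[-0.708, 0.707, 0.004], [0.707, 0.708, 0.003], [-0.001, 0.004, -1.0]]
wrist_force: [0.4, 0.1, 0.3]
width: 0.0521
grip_force: 0.0
```

```bash
python3 -m handwheel '[-0.1,-1,0,0,0,0,0.6, -0.1,-1,0,0,0,0,0.6, -0.1,-1,0,0,0,0,0.6, -0.1,-1,0,0,0,0,0.6, -0.1,-1,0,0,0,0,0.6, -0.1,-1,0,0,0,0,0.6, 0,-1,0,0,0,0,0.6, 0,-1,0,0,0,0,0.6, 0,-1,0,0,0,0,0.6, 0,-1,0,0,0,0,0.6]'; python3 -m handwheel '[0,-1,0,0,0,0,0.6, 0,-0.8,0,0,0,0,0.6, 0,0,0,0,0,0,0.6, 0,0,0,0,0,0,0.6]'
python3 - <<'E'
from h import *
o=get_obs();W=camera_info('wrist');im=camera('wrist')
m=cv2.inRange(cv2.cvtColor(im,cv2.COLOR_RGB2HSV),(10,100,40),(32,255,255));m[275:]=0
n,l,st,ce=cv2.connectedComponentsWithStats(m)
print(o['position'],proj(W,(.551,.0135,.05)),proj(W,(.551,.0135,.0)))
for k in range(1,n):
    if st[k][4]>100: print(st[k])
t=camera('top');T=camera_info('top')
print(proj(T,(.5654,.308,.062)))
m=cv2.inRange(cv2.cvtColor(t,cv2.COLOR_RGB2HSV),(15,150,100),(30,255,255));m[:,:135]=0;m[:,215:]=0;m[:235]=0;m[290:]=0
n,l,st,ce=cv2.connectedComponentsWithStats(m);print([s for s in st[1:].tolist() if s[4]>15])
E
```

```text
clock: 14.0
position: [0.55, 0.0574, 0.085]
orientation: [[-0.708, 0.707, 0.0], [0.707, 0.708, -0.0], [-0.0, 0.0, -1.0]]
wrist_force: [0.0, -0.4, 0.2]
width: 0.0519
grip_force: 0.0
clock: 14.4
position: [0.5501, 0.0137, 0.0849]
orientation: [[-0.707, 0.707, 0.0], [0.707, 0.707, 0.001], [0.0, 0.001, -1.0]]
wrist_force: [-0.7, -0.1, 0.6]
width: 0.0523
grip_force: 0.0
[0.55014658 0.01371667 0.08486925] [319.34459724 261.17775734] [319.31813555 241.31647838]
[   0    0   84  116 4843]
[ 473    0   70  101 1727]
[ 538    0   69   42 1537]
[607   0  32  12 154]
[ 168  147   78   37 1984]
[ 297  224   43   51 1168]
[145.91279977 255.67245424]
[]
```

```bash
python3 -m handwheel '[0.03,0,-1,0,0,0,0.6, 0,0,-1,0,0,0,0.6, 0,0,-1,0,0,0,0.6, 0,0,-0.56,0,0,0,0.6, 0,0,0,0,0,0,0, 0,0,0,0,0,0,0, 0,0,0,0,0,0,0, 0,0,0,0,0,0,0, 0,0,0,0,0,0,0]';python3 -m handwheel '[0,0,1,0,0,0,0, 0,0,1,0,0,0,0, 0,0,1,0,0,0,0, 0,1,0.4,0,0,0,0, 0,1,0,0,0,0,0, 0,1,0,0,0,0,0, 0,1,0,0,0,0,0, 0,1,0,0,0,0,0, 0,1,0,0,0,0,0, 0,1,0,0,0,0,0]'; python3 -m handwheel '[0,1,0,0,0,0,0, 0,0.65,0,0,0,0,0, 0,0,0,0,0,0,0, 0,0,0,0,0,0,0]'
```

```text
clock: 15.4
position: [0.5516, 0.0133, -0.0033]
orientation: [[-0.707, 0.707, 0.002], [0.707, 0.707, -0.0], [-0.001, 0.001, -1.0]]
wrist_force: [-0.9, 0.1, 4.9]
width: 0.027
grip_force: 30.0
clock: 16.4
position: [0.5507, 0.1892, 0.0807]
orientation: [[-0.707, 0.707, 0.0], [0.707, 0.707, -0.0], [-0.0, 0.0, -1.0]]
wrist_force: [0.2, -0.4, -1.1]
width: 0.0272
grip_force: 30.0
clock: 16.8
position: [0.5508, 0.2286, 0.0804]
orientation: [[-0.707, 0.707, -0.0], [0.707, 0.707, -0.001], [-0.001, -0.001, -1.0]]
wrist_force: [0.0, -0.5, -1.5]
width: 0.0274
grip_force: 30.0
```

```bash
python3 -m handwheel '[-0.07,0.02,-1,0,0,0,0, 0,0,-1,0,0,0,0, 0,0,-0.5,0,0,0,0, 0,0,-0.33,0,0,0,0, 0,0,0,0,0,0,0, 0,0,0,0,0,0,0, 0,0,0,0,0,0,0.6, 0,0,0,0,0,0,0.6, 0,0,0,0,0,0,0.6]'; python3 -m handwheel '[0,0,0.5,0,0,0,0.6, 0,0,1,0,0,0,0.6, 0,0,1,0,0,0,0.6, 0,-0.5,1,0,0,0,0.7, 0,-1,1,0,0,0.7,1, 0,-1,1,0,0,0.7,1, 0,-1,1,0,0,0.7,1, 0,-1,0.8,0,0,0.7,1, 0,-1,0,0,0,0.7,1, 0,-1,0,0,0,0.7,1]'; python3 - <<'E'
from h import *
t=camera('top');T=camera_info('top');s=camera('scene');S=camera_info('scene')
for q in((.5657,.3075,.062),(.549,.229,.062)): print(proj(T,q),proj(S,q))
a=cv2.resize(t[236:335,105:237],(400,300),interpolation=2);b=cv2.resize(s[285:384,390:522],(400,300),interpolation=2)
cv2.imwrite('pics/c6.png',np.hstack([a,b])[...,::-1])
E
```

```text
clock: 17.7
position: [0.5496, 0.2304, 0.0105]
orientation: [[-0.707, 0.707, 0.001], [0.707, 0.707, 0.001], [-0.0, 0.001, -1.0]]
wrist_force: [0.2, 0.6, 1.2]
width: 0.0439
grip_force: 0.0
clock: 18.7
position: [0.5496, 0.0669, 0.1944]
orientation: [[-0.981, 0.193, 0.003], [0.193, 0.981, -0.0], [-0.003, 0.0, -1.0]]
wrist_force: [-0.1, -0.6, 0.2]
width: 0.0864
grip_force: 0.0
[146.1897257  255.50978045] [463.41370493 355.56334936]
[188.40707661 264.79582144] [428.85116594 321.71174747]
```

View pics/c6.png

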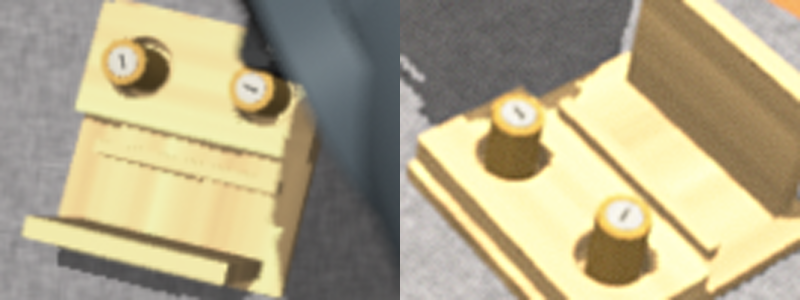

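Both cylinders stand upright in the two pockets. Now moving to hover beside the panel and measure it with the wrist camera.

```bash
python3 -m handwheel '[0,-1,0.3,0,0,0.5,1, 0,-1,0.3,0,0,0.5,1, 0,-1,0.3,0,0,0.5,1, 0.2,-1,0.3,0,0,0.5,1, 0.2,-1,0,0,0,0.5,1, 0.2,-1,0,0,0,0.5,1, 0.4,-1,0,0,0,0.5,1, 0.4,-1,0,0,0,0,1, 0.4,-1,0,0,0,0,1, 0.4,-1,0,0,0,0,1]'; python3 -m handwheel '[0.4,-1,0,0,0,0,1, 0,-0.2,0,0,0,0,1, 0,0,0,0,0,0,1]'
python3 - <<'E'
from h import *
o=get_obs();W=camera_info('wrist');im=camera('wrist');cv2.imwrite('pics/w7.png',im[...,::-1])
print(o['position'],np.degrees(np.arctan2(o['orientation'][1,1],o['orientation'][0,1])))
x=np.array([.958,.287,0]);y=np.array([-.287,.958,0]);c=np.array([.557,-.228,.173])
for a in(7,-7):
  for b in(38,-38): print(a,b,proj(W,c+x*a/1e3+y*b/1e3).round(0))
g=cv2.cvtColor(im,cv2.COLOR_RGB2GRAY)
u0,v0=proj(W,c).astype(int);print(u0,v0)
for v in range(v0-40,v0+41,5): print(v,g[v,u0-85:u0+86:6].tolist())
E
```

```text
clock: 19.8
position: [0.6048, -0.1821, 0.2232]
orientation: [[-0.958, -0.286, 0.001], [-0.286, 0.958, 0.0], [-0.001, 0.0, -1.0]]
wrist_force: [0.3, -0.2, 0.2]
width: 0.087
grip_force: 0.0
clock: 20.1
position: [0.6142, -0.2122, 0.2225]
orientation: [[-0.959, -0.285, -0.0], [-0.285, 0.959, 0.001], [-0.0, 0.001, -1.0]]
wrist_force: [-0.6, 0.0, -0.3]
width: 0.0872
grip_force: 0.0
[ 0.61417371 -0.21224013  0.22251045] 106.54957449305057
7 38 [379. 174.]
7 -38 [260. 174.]
-7 38 [380. 152.]
-7 -38 [260. 152.]
319 162
122 [148, 153, 147, 149, 147, 151, 142, 179, 178, 176, 177, 174, 176, 172, 174, 169, 173, 169, 171, 170, 170, 170, 171, 148, 153, 176, 147, 134, 85]
127 [148, 138, 154, 161, 142, 150, 149, 177, 176, 178, 176, 175, 176, 173, 175, 176, 174, 174, 173, 172, 173, 173, 91, 83, 87, 85, 82, 92, 83]
132 [136, 151, 137, 147, 146, 142, 142, 179, 179, 178, 176, 174, 181, 94, 87, 93, 93, 94, 95, 91, 91, 94, 92, 92, 92, 84, 85, 84, 81]
137 [140, 152, 153, 159, 144, 147, 138, 181, 176, 183, 186, 184, 138, 94, 97, 94, 97, 94, 94, 95, 93, 94, 95, 93, 78, 84, 79, 86, 81]
142 [133, 141, 149, 14
[... 973 characters left out ...]
, 85, 92, 88, 88]
182 [153, 154, 147, 153, 145, 174, 153, 181, 182, 180, 180, 177, 180, 98, 94, 95, 94, 97, 96, 97, 96, 92, 92, 92, 84, 83, 86, 83, 84]
187 [158, 135, 154, 143, 149, 156, 144, 184, 188, 183, 181, 182, 120, 97, 93, 97, 97, 94, 95, 95, 92, 93, 91, 85, 84, 86, 79, 83, 87]
192 [148, 147, 167, 157, 140, 146, 150, 144, 138, 147, 157, 147, 150, 82, 94, 82, 84, 89, 89, 82, 127, 162, 88, 82, 84, 75, 69, 85, 79]
197 [138, 141, 149, 150, 148, 147, 133, 160, 156, 150, 167, 153, 150, 81, 85, 88, 90, 81, 91, 86, 75, 74, 80, 91, 81, 82, 80, 73, 79]
202 [151, 152, 164, 147, 137, 148, 155, 163, 155, 146, 164, 154, 140, 77, 137, 87, 87, 80, 81, 163, 163, 143, 156, 150, 142, 147, 140, 150, 139]
```

```bash
python3 -m handwheel '[-1,-0.3,0,0,0,0,1, -1,-0.3,0,0,0,0,1, -0.25,-0.02,0,0,0,0,1, 0,0,-1,0,0,0,1, 0,0,-1,0,0,0,1, 0,0,0,0,0,0,1]'; python3 -m handwheel '[0,0,-0.5,0,0,0,1, 0,0,-0.5,0,0,0,1, 0,0,0,0,0,0,1]'
```

```text
clock: 20.75
position: [0.556, -0.2259, 0.1698]
orientation: [[-0.958, -0.288, -0.005], [-0.288, 0.958, 0.002], [0.004, 0.004, -1.0]]
wrist_force: [-0.4, -0.8, -0.7]
width: 0.0869
grip_force: 0.0
clock: 21.05
position: [0.5571, -0.2273, 0.146]
orientation: [[-0.958, -0.287, -0.002], [-0.287, 0.958, 0.001], [0.002, 0.002, -1.0]]
wrist_force: [-0.5, 0.7, -0.6]
width: 0.087
grip_force: 0.0
```

```bash
python3 -m handwheel '[0,0,-0.4,0,0,0,1, 0,0,-0.4,0,0,0,1, 0,0,-0.4,0,0,0,1, 0,0,-0.4,0,0,0,1, 0,0,0,0,0,0,1]'; python3 -m handwheel '[0,0,0,0,0,0,0, 0,0,0,0,0,0,0, 0,0,0,0,0,0,0, 0,0,0,0,0,0,0]'
```

```text
clock: 21.55
position: [0.5567, -0.2277, 0.1055]
orientation: [[-0.958, -0.286, -0.003], [-0.286, 0.958, 0.001], [0.003, 0.002, -1.0]]
wrist_force: [-0.0, -0.4, -0.7]
width: 0.0868
grip_force: 0.0
clock: 21.95
position: [0.5583, -0.2282, 0.1079]
orientation: [[-0.958, -0.286, 0.001], [-0.286, 0.958, -0.001], [-0.001, -0.001, -1.0]]
wrist_force: [0.4, 0.5, 0.4]
width: 0.0757
grip_force: 30.0
```

The panel is gripped at 76 mm wide. Lifting it clear of the rack.

```bash
python3 -m handwheel '[0,0,0.4,0,0,0,0, 0,0,0.6,0,0,0,0, 0,0,0.8,0,0,0,0, 0,0,0.9,0,0,0,0, 0,0,0.9,0,0,0,0, 0,0,0.8,0,0,0,0, -0.1,0.5,0,0,0,0,0, -0.2,0.8,0,0,0,-0.3,0, -0.2,0.8,0,0,0,-0.3,0, -0.2,0.8,0,0,0,-0.3,0]'; python3 -m handwheel '[-0.2,0.8,0,0,0,-0.3,0, -0.2,0.8,0,0,0,-0.3,0, -0.2,0.8,0,0,0,-0.3,0, -0.2,0.8,0,0,0,-0.3,0, -0.2,0.8,0,0,0,-0.3,0, -0.2,0.8,0,0,0,-0.3,0, -0.2,0.8,0,0,0,-0.3,0, -0.2,0.8,0,0,0,-0.3,0, -0.2,0.8,0,0,0,-0.24,0, -0.2,0.8,0,0,0,0,0]'
```

```text
clock: 22.95
position: [0.539, -0.1532, 0.2166]
orientation: [[-0.987, -0.163, -0.002], [-0.163, 0.987, 0.001], [0.002, 0.001, -1.0]]
wrist_force: [0.3, -0.0, -3.0]
width: 0.0759
grip_force: 30.0
clock: 23.95
position: [0.4885, 0.0464, 0.2167]
orientation: [[-0.979, 0.202, -0.002], [0.202, 0.979, -0.0], [0.002, -0.001, -1.0]]
wrist_force: [0.2, 0.7, -2.7]
width: 0.0755
grip_force: 30.0
```

```bash
python3 -m handwheel '[-0.1,0.9,0,0,0,0,0, -0.1,0.9,0,0,0,0,0, -0.1,0.9,0,-0.06,-0.3,0,0, -0.1,0.9,0,-0.06,-0.3,0,0, -0.1,0.9,0,-0.06,-0.3,0,0, -0.1,0.9,0,-0.06,-0.3,0,0, -0.1,0.9,0,-0.06,-0.3,0,0, -0.1,0.9,0,-0.03,-0.09,0,0, -0.08,0.9,0,0,0,0,0, 0,0.8,0,0,0,0,0]'; python3 -m handwheel '[0,0.7,0,0,0,0,0, 0,0,0,0,0,0,0, 0,0,0,0,0,0,0]'; python3 - <<'E'
from h import *
o=get_obs();R=o['orientation'];p=o['position'];f=p+.099*R[:,2]
s=np.array([.979,-.204,0]);y=np.array([.204,.979,0]);L=np.array([.4996,.2793,.012])
print(p,'foot in lip',(f-L)@s,(f-L)@y,f[2]-.012,'tilt',np.degrees(np.arccos(-R[2,2])),R[:,1])
E
```

```text
clock: 24.95
position: [0.4658, 0.2685, 0.2167]
orientation: [[-0.955, 0.2, 0.219], [0.195, 0.98, -0.046], [-0.223, -0.001, -0.975]]
wrist_force: [0.9, 0.2, -2.6]
width: 0.0754
grip_force: 30.0
clock: 25.25
position: [0.4669, 0.2844, 0.2166]
orientation: [[-0.955, 0.201, 0.218], [0.196, 0.98, -0.047], [-0.223, -0.002, -0.975]]
wrist_force: [-0.1, 0.5, -3.8]
width: 0.0757
grip_force: 30.0
[0.46691763 0.28441345 0.21658962] foot in lip -0.01092062251018155 -0.001778044070755012 0.10809203815290348 tilt 12.909785736792953 [ 0.20100601  0.97958814 -0.00191075]
```

```bash
python3 - <<'E'
from h import *
o=get_obs();R=o['orientation'];p=o['position'];f=p+.099*R[:,2]
px=-R[:,0];py=R[:,1];pz=-R[:,2]
S=camera_info('scene')
im=camera('scene');hsv=cv2.cvtColor(im,cv2.COLOR_RGB2HSV)
for a in(7,-7):
  for b in(38,-38): print(a,b,proj(S,f+px*a/1e3+py*b/1e3).round(1))
c=proj(S,f+pz*.03).astype(int)
m=((im.max(2)<75)*255).astype(np.uint8)
m=cv2.morphologyEx(m,cv2.MORPH_CLOSE,np.ones((7,7)));n,l,st,_=cv2.connectedComponentsWithStats(m)
k=l[c[1],c[0]];print(c,k,st[k])
mm=(l==k)
for v in range(c[1]-10,c[1]+50,4):
    r=np.where(mm[v])[0];r=r[(r>c[0]-70)&(r<c[0]+70)];print(v,(r.min(),r.max()) if len(r) else None)
E
```

```text
7 38 [499.6 308.5]
7 -38 [464.4 278.5]
-7 38 [505.8 306.3]
-7 -38 [470.6 276.7]
[491 276] 3 [  465     0   175   309 27533]
266 (np.int64(469), np.int64(521))
270 (np.int64(468), np.int64(520))
274 (np.int64(466), np.int64(518))
278 (np.int64(465), np.int64(516))
282 (np.int64(469), np.int64(514))
286 (np.int64(474), np.int64(512))
290 (np.int64(478), np.int64(511))
294 (np.int64(482), np.int64(509))
298 (np.int64(487), np.int64(507))
302 (np.int64(491), np.int64(505))
306 (np.int64(496), np.int64(504))
310 None
314 None
318 None
322 None
```

The seen lower corners, (465,278) and about (500,309), match the predicted foot within 1 px. Lowering into the trough.

```bash
python3 -m handwheel '[0.01,0.07,-0.8,0,0,0,0, 0,0,-0.8,0,0,0,0, 0,0,-0.8,0,0,0,0, 0,0,-0.6,0,0,0,0, 0,0,-0.5,0,0,0,0, 0,0,-0.3,0,0,0,0, 0,0,-0.2,0,0,0,0, 0,0,0,0,0,0,0]'; python3 -m handwheel '[0,0,-0.08,0,0,0,0, 0,0,-0.08,0,0,0,0, 0,0,0,0,0,0,0]'
```

```text
clock: 26.1
position: [0.4686, 0.2863, 0.1171]
orientation: [[-0.954, 0.202, 0.22], [0.197, 0.979, -0.046], [-0.224, -0.0, -0.974]]
wrist_force: [0.4, 0.4, -3.0]
width: 0.0754
grip_force: 30.0
clock: 26.4
position: [0.4687, 0.2864, 0.1135]
orientation: [[-0.954, 0.202, 0.22], [0.197, 0.979, -0.046], [-0.225, 0.0, -0.974]]
wrist_force: [0.2, -0.4, -2.8]
width: 0.0757
grip_force: 30.0
```

```bash
python3 -m handwheel '[0,0,-0.06,0,0,0,0, 0,0,-0.04,0,0,0,0, 0,0,0,0,0,0,0]'; python3 -m handwheel '[0,0,-0.06,0,0,0,0, 0,0,0,0,0,0,0]'
```

```text
clock: 26.7
position: [0.4686, 0.2863, 0.1108]
orientation: [[-0.954, 0.202, 0.22], [0.197, 0.979, -0.046], [-0.225, -0.0, -0.974]]
wrist_force: [0.0, 1.0, -2.4]
width: 0.076
grip_force: 30.0
clock: 26.9
position: [0.4688, 0.2865, 0.1103]
orientation: [[-0.954, 0.203, 0.221], [0.197, 0.979, -0.046], [-0.226, -0.001, -0.974]]
wrist_force: [-3.2, -1.9, 3.4]
width: 0.0755
grip_force: 30.0
```

```bash
python3 -m handwheel '[0,0,0.03,0,0,0,0, 0.06,-0.012,0,0,0,0,0, 0,0,0,0,0,0,0]'; python3 -m handwheel '[0.06,-0.012,0,0,0,0,0, 0,0,0,0,0,0,0]'
```

```text
clock: 27.2
position: [0.4698, 0.2863, 0.1105]
orientation: [[-0.954, 0.203, 0.22], [0.197, 0.979, -0.046], [-0.224, -0.0, -0.974]]
wrist_force: [-3.4, -0.5, 4.8]
width: 0.0756
grip_force: 30.0
clock: 27.4
position: [0.4714, 0.286, 0.1107]
orientation: [[-0.954, 0.203, 0.22], [0.197, 0.979, -0.046], [-0.225, -0.0, -0.974]]
wrist_force: [-3.8, -0.6, 6.9]
width: 0.0758
grip_force: 30.0
```

```bash
python3 -m handwheel '[0.05,-0.01,0.02,0,0,0,0, 0,0,0,0,0,0,0]'; python3 -m handwheel '[-0.07,0.015,-0.01,-0.03,-0.14,0,0, -0.07,0.015,-0.01,-0.03,-0.14,0,0, 0,0,0,0,0,0,0]';  python3 -m handwheel '[-0.07,0.015,-0.015,-0.03,-0.14,0,0, 0,0,0,0,0,0,0]'
```

```text
clock: 27.6
position: [0.473, 0.2858, 0.1106]
orientation: [[-0.954, 0.203, 0.22], [0.198, 0.979, -0.045], [-0.225, 0.001, -0.974]]
wrist_force: [-1.9, -0.1, 1.3]
width: 0.0755
grip_force: 30.0
clock: 27.9
position: [0.4691, 0.2867, 0.11]
orientation: [[-0.945, 0.201, 0.259], [0.194, 0.98, -0.053], [-0.264, -0.0, -0.965]]
wrist_force: [-0.2, -0.6, -0.8]
width: 0.0757
grip_force: 30.0
clock: 28.1
position: [0.4675, 0.287, 0.1097]
orientation: [[-0.94, 0.201, 0.277], [0.193, 0.98, -0.057], [-0.283, -0.0, -0.959]]
wrist_force: [-0.6, -0.2, -1.1]
width: 0.0757
grip_force: 30.0
```

```bash
python3 -m handwheel '[-0.07,0.015,-0.03,-0.03,-0.14,0,0, 0,0,0,0,0,0,0]'; python3 -m handwheel '[-0.07,0.015,-0.02,-0.03,-0.14,0,0, 0,0,0,0,0,0,0]'
```

```text
clock: 28.3
position: [0.466, 0.2874, 0.1092]
orientation: [[-0.934, 0.201, 0.296], [0.192, 0.98, -0.061], [-0.302, -0.001, -0.953]]
wrist_force: [-1.4, -0.2, 2.6]
width: 0.0756
grip_force: 30.0
clock: 28.5
position: [0.4643, 0.2877, 0.1088]
orientation: [[-0.928, 0.201, 0.315], [0.19, 0.98, -0.065], [-0.321, -0.001, -0.947]]
wrist_force: [-1.9, -0.1, 3.0]
width: 0.0757
grip_force: 30.0
```

```bash
python3 -m handwheel '[-0.07,0.015,-0.01,-0.03,-0.14,0,0, 0,0,0,0,0,0,0]'; python3 -m handwheel '[-0.06,0.012,0,0,0,0,0, 0,0,0,0,0,0,0]'
```

```text
clock: 28.7
position: [0.4629, 0.288, 0.1084]
orientation: [[-0.921, 0.202, 0.333], [0.19, 0.979, -0.069], [-0.34, -0.0, -0.94]]
wrist_force: [-1.1, 0.3, 1.6]
width: 0.0756
grip_force: 30.0
clock: 28.9
position: [0.4624, 0.288, 0.1084]
orientation: [[-0.921, 0.203, 0.333], [0.191, 0.979, -0.069], [-0.34, 0.0, -0.94]]
wrist_force: [4.2, 1.9, -3.6]
width: 0.0756
grip_force: 30.0
```

```bash
python3 -m handwheel '[0.01,0,-0.04,0,0,0,0, 0,0,0,0,0,0,0]'; python3 -m handwheel '[0,0,-0.03,0,0,0,0, 0,0,0,0,0,0,0]'; python3 - <<'E'
from h import *
o=get_obs();R=o['orientation'];p=o['position'];f=p+.099*R[:,2]
s=np.array([.979,-.204,0]);y=np.array([.204,.979,0]);L=np.array([.4996,.2793,.012])
print('foot',(f-L)@s,(f-L)@y,f[2]-.012,'tilt',np.degrees(np.arccos(-R[2,2])))
im=camera('scene');cv2.imwrite('pics/s8.png',cv2.resize(im[230:380,390:590],(800,600),interpolation=2)[...,::-1])
E
```

```text
clock: 29.1
position: [0.4626, 0.288, 0.1083]
orientation: [[-0.92, 0.204, 0.334], [0.191, 0.979, -0.07], [-0.342, -0.001, -0.94]]
wrist_force: [2.5, -0.4, 4.3]
width: 0.0759
grip_force: 30.0
clock: 29.3
position: [0.4626, 0.2881, 0.1082]
orientation: [[-0.92, 0.204, 0.335], [0.191, 0.979, -0.071], [-0.343, -0.001, -0.939]]
wrist_force: [1.1, -2.7, 9.3]
width: 0.0761
grip_force: 30.0
foot -0.004095610069017842 0.0009781092006381643 0.0032201320452025055 tilt 20.049092963105448
```

View pics/s8.png

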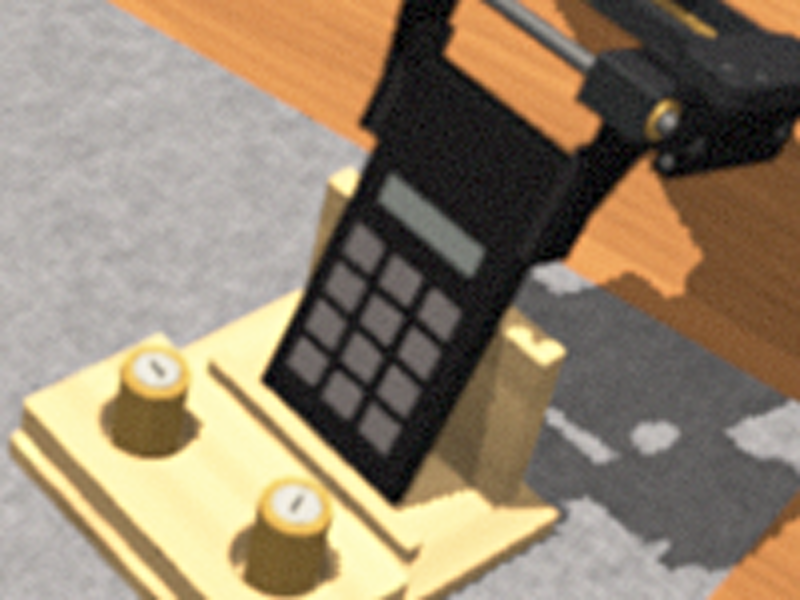

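The panel's foot sits behind the lip (lower corners at (265,380) and (400,500)), its back is at the backrest, it is centred, and the keys face out. Releasing and withdrawing along the tool axis.

```bash
python3 -m handwheel '[0,0,0.04,0,0,0,0, 0,0,0,0,0,0,0, 0,0,0,0,0,0,1, 0,0,0,0,0,0,1, 0,0,0,0,0,0,1, 0,0,0,0,0,0,1]'; python3 -m handwheel '[-0.1,0.02,0.28,0,0,0,1, -0.17,0.035,0.47,0,0,0,1, -0.33,0.07,0.94,0,0,0,1, -0.33,0.07,0.94,0,0,0,1, 0,0,1,0,0,0,1, 0,0,1,0,0,0,1, 0,0,1,0,0,0,1, 0,0,0,0,0,0,1]'
python3 - <<'E'
from h import *
S=camera_info('scene');im=camera('scene')
m=((im.max(2)<62)*255).astype(np.uint8);m[:,:400]=0;m[:220]=0;m[380:]=0;m[:,560:]=0
m=cv2.morphologyEx(m,cv2.MORPH_CLOSE,np.ones((13,13)));n,l,st,_=cv2.connectedComponentsWithStats(m)
k=l[320,485];print(k,st[k].tolist())
c=max(cv2.findContours((l==k).astype(np.uint8),0,2)[0],key=cv2.contourArea);print(cv2.approxPolyDP(c,3,True)[:,0].tolist())
s=np.array([.979,-.204,0]);y=np.array([.204,.979,0]);Z=np.array([0,0,1]);L=np.array([.4996,.2793,.012])
for th in(14,17,20):
  t=np.radians(th);px=s*np.cos(t)+Z*np.sin(t);pz=-s*np.sin(t)+Z*np.cos(t)
  f=L-s*.007+Z*.0024;print(th,[proj(S,f+px*.007+y*b+pz*h).round(0).tolist() for b in(.038,-.038) for h in(0,.165)])
E
```

```text
clock: 29.95
position: [0.4603, 0.2881, 0.107]
orientation: [[-0.922, 0.202, 0.331], [0.189, 0.979, -0.07], [-0.339, -0.002, -0.941]]
wrist_force: [-0.2, -0.9, -0.3]
width: 0.0868
grip_force: 0.0
clock: 30.75
position: [0.4388, 0.2951, 0.2523]
orientation: [[-0.919, 0.202, 0.338], [0.191, 0.979, -0.066], [-0.344, 0.004, -0.939]]
wrist_force: [0.2, 0.7, -0.0]
width: 0.0869
grip_force: 0.0
1 [456, 244, 79, 112, 4413]
[[500, 244], [494, 245], [456, 324], [488, 355], [534, 272]]
14 [[486.0, 357.0], [526.0, 273.0], [454.0, 327.0], [488.0, 244.0]]
17 [[486.0, 357.0], [529.0, 271.0], [454.0, 327.0], [492.0, 243.0]]
20 [[486.0, 357.0], [533.0, 271.0], [454.0, 326.0], [496.0, 242.0]]
```

```bash
python3 -m handwheel '[0,0,0.5,0,0,0,1, 0,0,0,0,0,0,1, 0,0,0,0,0,0,1, 0,0,0,0,0,0,1]' | head -2; python3 -c "
from cell import *;print(job_done())"
```

```text
clock: 31.2
position: [0.4376, 0.2927, 0.26]
the job is handed in; nothing more can be done
None
```

I handed the job in at 31 s: the last pictures show the panel leaning on the backrest at about 18° with its foot near the lip, and a brass cylinder upright in each pocket; no verdict was returned.

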